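# Pop the twin-key catch of the tap-and-die case

## Task

Open the orange tool case on the bench: press its two black catch keys down together, one fingertip on each, and keep both down until the front edge of the lid has risen about five centimetres; then let go, draw clear, and finish once the lid has swung fully open by its own spring. The case must stay standing where it is, neither lifted nor shoved about, and nothing else on the bench may be moved.

Things in the scene. Friction and masses are not known exactly. Their poses are not given: they have to be found in the camera images.
- case: loose orange tool case, about 2.2 kg, standing on the bench. Origin: on the bench under the middle of the lidded part (130 mm in x, 200 mm in y; lid top 70 mm high, folded black handle on it to 80 mm); z up, -x is its front. An open deck, 34 mm high, 200 mm wide, reaches to x = -128 mm in front of the lid; on its middle the two black catch keys stand side by side at y = +29 and -29 mm
- key_left_pad (a point): top of the rounded rib across the middle of the left key's black pad (36 mm in case x, 26 mm in y): case x -108, y +29, height 59.5 mm at rest; moves with the key. A spring rocker: 2 N to start, 5 N fully down, 8 mm lower at this point. From 5.5 mm down its steel hook, 23 mm behind this point, 66 mm high, is off the lid; it leans 6 mm towards the pad, so press within about 6 mm of this point
- key_right_pad (a point): the same point on the right catch key (case x -108, y -29, height 59.5 mm), a key of the same size and behaviour
- key_left (a joint): angle of the left key, rad: 0 at rest, 0.30 fully down; its hook frees the lid from about 0.2
- key_right (a joint): angle of the right key, rad, the same
- lid (a joint): angle of the lid, rad: 0 shut, 1.75 fully open. Hinged along the case's far edge (case x +65, height 50 mm), it opens upward, away from the keys. Either hook alone keeps it shut; once both are off, a spring and damper raise it slowly: 0.4 rad (front edge up 50 mm) in about 2 s, fully open in about 8 s
- lid_front (a point): middle of the lid's top front edge (case x -65 mm, height 70 mm when shut); moves with the lid
- wrench: loose steel combination wrench, 180 mm long along its x, 8 mm thick, lying beside the case; leave alone (origin: under its middle)
- screwdriver: loose screwdriver, blue handle to its -x, 200 mm long, 26 mm thick, lying beside the case; leave alone (origin: under its middle)
- bolt_jar: loose jar, 64 mm across, 75 mm tall, standing behind the case; leave alone (origin: centre of its foot)
- tape_roll: loose grey ring of tape, 90 mm across, 25 mm tall, lying behind the case; leave alone (origin: centre of its underside)
- spray_can: loose spray can with a blue label, 64 mm across, 190 mm tall; leave alone (origin: centre of its foot)
- oil_bottle: loose amber oil bottle, 66 mm across, 200 mm tall; leave alone (origin: centre of its foot)
- mug: loose blue mug, 76 mm across, 90 mm tall, handle to its +y; leave alone (origin: centre of its foot)

How it is judged (in metres and radians):
On the way, in this order (a step that is already met when the one before it is completed fails the run):
1. the fingers press both keys down together while the lid is still shut (value of joint each of key_left, key_right above 0.12 rad and value of joint lid below 0.12 rad and contact force between the fingers and case above 3 N).
2. both keys are still held down by the fingers when the lid's front edge has risen 3.5 cm (value of joint each of key_left, key_right above 0.12 rad and value of joint lid above 0.27 rad and contact force between the fingers and case above 3 N).
At the end, for the whole second after the job is handed in: the lid stands fully open (over 1.6 rad), both keys have sprung back up (under 0.05 rad), the case stands flat and still within 25 mm of where it was, and every bystander is within 25 mm of where it was (value of joint lid above 1.6 rad and value of joint each of key_left, key_right below 0.05 rad and angle between case's own z axis and vertical below 0.03 rad and distance of each of case, wrench, screwdriver, bolt_jar, tape_roll, spray_can, oil_bottle, mug from where it was at the start of the episode below 0.025 m and linear speed of case below 0.02 m/s); the robot touches nothing.
It fails at once if the case is lifted or tipped (height (world z) of case above 0.012 m or angle between case's own z axis and vertical above 0.12 rad).
It fails at once if the case is shoved more than 25 mm (distance of case from where it was at the start of the episode above 0.025 m).
It fails at once if another thing on the bench is moved more than 25 mm (distance of any of wrench, screwdriver, bolt_jar, tape_roll, spray_can, oil_bottle, mug from where it was at the start of the episode above 0.025 m).
It also fails if it takes over 40 s, if anything falls off the work surface, if the arm or the gripper's body presses on something with over 40 N, if the wrist force passes 120 N, or if a joint passes its speed limit or range.

## Robot

A 7-joint arm with a two-finger parallel gripper is mounted at the origin on the work surface. World frame = base frame: x ahead of the robot, y to its left, z up, the work surface at z = 0. Lengths are in mm, angles in rad, forces in N, time in s.
With the tool pointing down it reaches from about 400 to 875 mm from the base axis. Payload 4.4 kg.
Tool frame: the origin (TCP) lies at the very end of the fingers, on their centre line; the grasp point (between the pads) lies 19 mm behind it; z points along the fingers, y is the line along which they close (so a half turn about z gives the same grasp; the last joint's range is limited). The gripper opens to 85 mm and grips with 20 to 120 N. Pads are 22 mm wide; open, the fingers measure 114 mm over their backs; the gripper's body (76 mm by 85 mm) begins 54 mm behind the grasp point. The pads swing forward as they close: fully open they stand 13 mm farther back than shut.
Start: joints at [-1.297, 0.628, 0.038, 1.517, -0.027, 0.996, -0.02], TCP at [216.621, 612.857, 231.313] pointing down, gripper open.
Joint ranges: [-3.06, 3.06], [-0.37, 2.12], [-1.25, 1.32], [0.18, 2.47], [-1.1, 4.24], [0.23, 1.98], [-2.94, 2.94]. Speed limits (rad/s): [2.57, 2.57, 3.14, 3.14, 3.14, 3.14, 3.14].

## Interface

Orientations are given as [roll, pitch, yaw] about the fixed x, y, z axes, in that order (R = Rz(yaw) Ry(pitch) Rx(roll)).
In Python, from cell import monitor, viewer, workorder gives the robot as it stands.
- The arm moves only by the tool arm_command, never from a script. Its argument "series" is one flat list of numbers, 5 for each row, row after row: the opening in per cent of the stroke, from 0 (shut) to 100 (fully open), then the shift along the tool's x, y, z in cm, then the turn about the tool's z in degrees. In form: [claw, x, y, z, roll, claw, x, y, z, roll, ...]. A call has exactly 5 rows; each row is the pose to reach, as a shift and turn from the pose commanded when the call began, along the tool's axes at that moment; what a row does not reach only later rows make up. A row lasts 1/12 s, in which the tool goes at most 41.7 mm and 7.16 degrees, less where a joint would pass 70% of its speed; a pose out of reach is approached as far as the arm can. A call with a gripper value outside its range is refused whole. The fingers move at their own pace and stop on an object; the grip force is fixed at half the most. Time passes only in rows, so rows that repeat a pose let the fingers close, or fill a call up. It gives the time, the measured TCP pose, the force, the opening and the grip force at its end, in the units of the state.
- monitor.read_state(): the state, without advancing time (a new reading comes with each control period).
- viewer.get_image(name): name is "scene" or "top"; returns (picture, depth): 480x640x3 uint8, red, green, blue; 480x640 float32, mm along the optical axis (not along the pixel's ray), 0 where there is no reading.
- viewer.camera_model(name): a dict with "mtx" (3x3 intrinsics, pixels), "R" (3x3) and "t" (3): a world point X has camera coordinates R X + t. Camera axes: x right, y down, z forward; pixel columns grow to the right and rows downward; lengths in mm; the calibration is good to about 2 mm. A picture is of the moment at which its call begins. camera_model takes no time and is no camera call.
- workorder.finish_job(): hands the job in; it is judged then, once.
The state is a dict: "clock": time; "qpos": joint angles; "qd": joint speeds; "tau": joint torques, N m; "eef_pos": TCP position; "tool_rot": TCP orientation; "force": force on the tool from outside, world axes, zero at the start; "torque": the same for the moment, N m; "width": finger opening in mm; "gripper_force": force on a finger pad.
Only numpy, scipy, OpenCV 4.12 (cv2) and the standard library are available. Lean on these libraries where they do the work, as an engineer would, in place of code of your own. Each camera call takes 0.05 s, during which the arm holds its last target. There are 200 camera calls.

## Working session

There is one attempt and no reset: what is moved stays moved. The work goes in short steps, Python scripts to look and compute and a tool call to move; the robot and the scene stay as the last step left them, time stands still between calls to the robot, and variables do not carry over. Pictures are saved under pics/ and viewed, at most 10 in all, crops included, and the job is handed in when it is done.

Besides the shell and the picture viewer there is one more tool, called after "Call:" as a command line: name --argument value ..., lists and objects as JSON in quotes. arm_command: Moves the arm, as the interface text tells. Its arguments: {"type":"object","properties":{"series":{"type":"array","items":{"type":"number"}}},"required":["series"]}

```bash
ls; mkdir -p pics; python3 - <<'E'
from cell import monitor, viewer
import cv2,numpy as np
s=monitor.read_state();print({k:np.round(v,3) for k,v in s.items()})
for n in("scene","top"):
    p,d=viewer.get_image(n);cv2.imwrite(f"pics/{n}0.png",p[:,:,::-1]);np.save(f"pics/{n}0.npy",d)
    m=viewer.camera_model(n);print(n,{k:np.round(v,3).tolist() for k,v in m.items()})
E
```

```text
pics
{'clock': np.float64(0.0), 'qpos': array([-1.297,  0.629,  0.038,  1.518, -0.027,  0.996, -0.02 ]), 'qd': array([-0.001, -0.001,  0.002,  0.002,  0.003,  0.002,  0.   ]), 'tau': array([ 1.0000e-03, -5.6341e+01,  1.2260e+00, -1.9345e+01,  1.1000e-02,
        1.0000e-02,  0.0000e+00]), 'eef_pos': array([216.408, 612.242, 230.38 ]), 'tool_rot': array([-3.14 ,  0.   ,  2.802]), 'force': array([-0.449, -0.203,  0.067]), 'torque': array([-0.018,  0.006, -0.004]), 'gripper_force': np.float64(0.0), 'width': np.float64(85.421)}
scene {'mtx': [[536.184, 0.0, 311.781], [0.0, 536.184, 243.827], [0.0, 0.0, 1.0]], 'R': [[-0.775, 0.631, -0.018], [0.447, 0.528, -0.723], [-0.447, -0.568, -0.691]], 't': [461.813, -197.968, 1566.721]}
top {'mtx': [[615.885, 0.0, 326.197], [0.0, 615.885, 239.162], [0.0, 0.0, 1.0]], 'R': [[-0.02, -1.0, 0.015], [-0.98, 0.017, -0.199], [0.198, -0.019, -0.98]], 't': [-9.197, 591.693, 1371.55]}
```

View pics/top0.png

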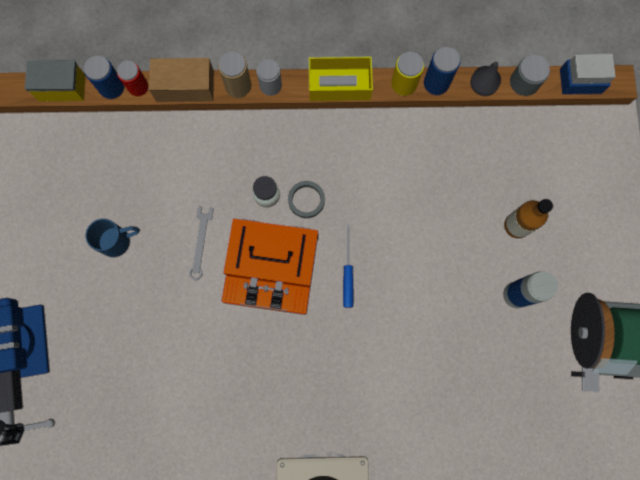

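View pics/scene0.png

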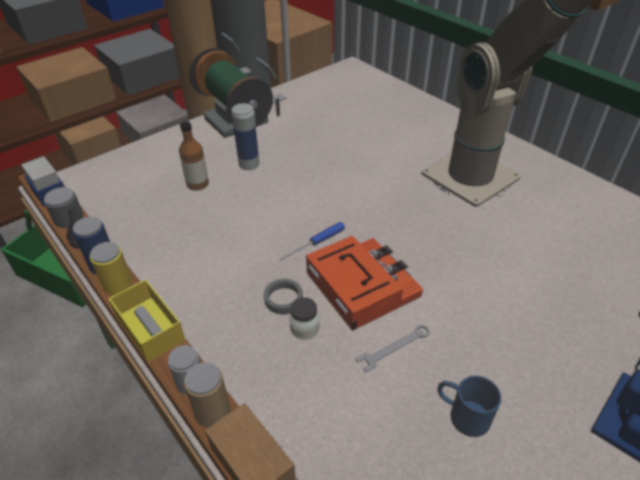

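The top view shows the case at (270,265) with its keys at about (252,291) and (278,294), facing the robot. The wrench is at (201,243), the screwdriver at (348,270), and the jar and tape are behind the case. The scene view matches this.

```bash
cat > h.py <<'E'
import numpy as np,cv2
from cell import monitor, viewer
def world(n,d,u,v):
    m=viewer.camera_model(n);K,R,t=(np.array(m[k]) for k in("mtx","R","t"))
    z=d[v,u].astype(float)
    c=np.stack([(u-K[0,2])/K[0,0]*z,(v-K[1,2])/K[1,1]*z,z],-1)
    return (c-t)@R
def proj(n,X):
    m=viewer.camera_model(n);K,R,t=(np.array(m[k]) for k in("mtx","R","t"))
    c=np.atleast_2d(X)@R.T+t; p=c@K.T; return p[:,:2]/p[:,2:]
E
python3 - <<'E'
from h import *
for n in("top","scene"):
    img=cv2.imread(f"pics/{n}0.png");d=np.load(f"pics/{n}0.npy")
    hsv=cv2.cvtColor(img,cv2.COLOR_BGR2HSV)
    m=(hsv[...,0]<14)&(hsv[...,1]>180)&(hsv[...,2]>100)
    m[:150]=0
    if n=="top": m[:,:200]=0;m[:,340:]=0;m[330:]=0
    else: m[:,:290]=0;m[:,440:]=0;m[:220]=0;m[335:]=0
    v,u=np.nonzero(m&(d>0));P=world(n,d,u,v)
    print(n,len(P),np.histogram(P[:,2],bins=np.arange(0,95,5)))
    for lo,hi in((64,76),(28,40)):
        Q=P[(P[:,2]>lo)&(P[:,2]<hi)]
        r=cv2.minAreaRect(Q[:,:2].astype(np.float32));print(lo,len(Q),r,np.median(Q[:,2]))
        print(cv2.boxPoints(r).round(1).tolist())
    Q=P[(P[:,2]>20)&(P[:,2]<76)];r=cv2.minAreaRect(Q[:,:2].astype(np.float32));print("all",r)
img=cv2.imread("pics/top0.png")[210:325,210:330]
img2=cv2.imread("pics/scene0.png")[225:335,295:430]
cv2.imwrite("pics/c0.png",np.hstack([cv2.resize(img,(400,383),interpolation=3),cv2.resize(img2,(400,383))]))
E
```

```text
top 5916 (array([   0,    0,    0,    0,    1,  125,  757,  574,   65,   18,   28,
         29,  152, 1817, 2052,  285,   13,    0]), array([ 0,  5, 10, 15, 20, 25, 30, 35, 40, 45, 50, 55, 60, 65, 70, 75, 80,
       85, 90]))
64 4086 ((562.855712890625, 107.25674438476562), (198.96670532226562, 130.30917358398438), 80.84075164794922) 70.23744231698045
[[482.70001220703125, 19.399999618530273], [611.2999877929688, -1.2999999523162842], [643.0, 195.10000610351562], [514.4000244140625, 215.8000030517578]]
28 1431 ((468.84771728515625, 123.10498046875), (196.55502319335938, 63.168861389160156), 81.04315185546875) 34.2317335858738
[[422.29998779296875, 30.899999618530273], [484.70001220703125, 21.100000381469727], [515.2999877929688, 215.3000030517578], [452.8999938964844, 225.10000610351562]]
all ((532.2590942382812, 112.26773834228516), (198.80018615722656, 192.4972381591797), 80.72827911376953)
scene 0 (array([0, 0, 0, 0, 0, 0, 0, 0, 0, 0, 0, 0, 0, 0, 0, 0, 0, 0]), array([ 0,  5, 10, 15, 20, 25, 30, 35, 40, 45, 50, 55, 60, 65, 70, 75, 80,
       85, 90]))
64 0 ((0.0, 0.0), (0.0, 0.0), 0.0) nan
[[0.0, 0.0], [0.0, 0.0], [0.0, 0.0], [0.0, 0.0]]
28 0 ((0.0, 0.0), (0.0, 0.0), 0.0) nan
[[0.0, 0.0], [0.0, 0.0], [0.0, 0.0], [0.0, 0.0]]
all ((0.0, 0.0), (0.0, 0.0), 0.0)
  return _methods._mean(a, axis=axis, dtype=dtype,
  ret = ret.dtype.type(ret / rcount)
```

View pics/c0.png

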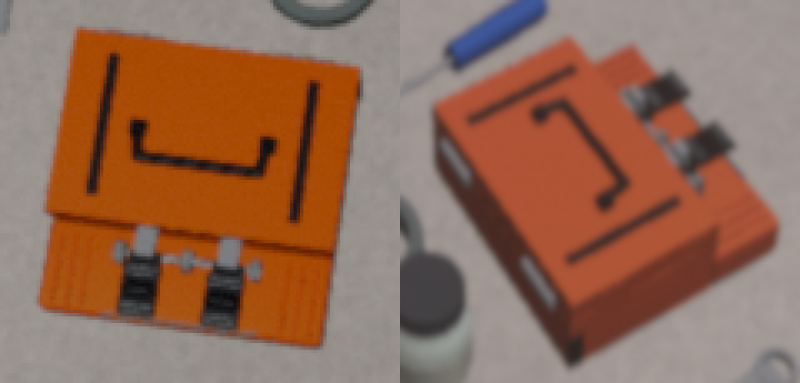

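The crop shows the case front facing the robot, with both black pads visible at crop (140,290) and (223,295). I'll check the fitted key points against the image and work out the move.

```bash
cat >> h.py <<'E'
YAW=np.radians(-9.15); C=np.array([562.9,107.3])
ex=np.array([np.cos(YAW),np.sin(YAW)]); ey=np.array([-ex[1],ex[0]])
def case(x,y,z): return np.r_[C+x*ex+y*ey,z]
def delta(target):  # shift in tool axes, cm; tool yaw turn, deg about tool z
    from scipy.spatial.transform import Rotation as T
    s=monitor.read_state();R=T.from_euler("xyz",s["tool_rot"]).as_matrix()
    a=np.degrees(s["tool_rot"][2]);w=(np.degrees(YAW)+180-a+90)%180-90
    print("t",s["clock"],"tcp",np.round(s["eef_pos"],1),"rot",np.round(s["tool_rot"],3),"F",np.round(s["force"],1),"w",round(float(s["width"]),1))
    print("shift cm",np.round(R.T@(np.array(target)-s["eef_pos"])/10,2),"turn",round(float(-w),2))
E
python3 - <<'E'
from h import *
K=[case(-108,29,59.5),case(-108,-29,59.5)]
print(K)
d=np.load("pics/top0.npy");img=cv2.imread("pics/top0.png");
u,v=np.meshgrid(np.arange(225,320),np.arange(270,320));u=u.ravel();v=v.ravel()
P=world("top",d,u,v);g=img[v,u].max(1)
L=np.stack([(P[:,:2]-C)@ex,(P[:,:2]-C)@ey],-1)
for s in(1,-1):
    m=(g<75)&(P[:,2]>40)&(abs(L[:,1]-29*s)<22)&(L[:,0]<-75)
    q=np.c_[L[m],P[m,2]];print(m.sum(),q.min(0).round(1),q.max(0).round(1),np.median(q,0).round(1))
    t=m&(P[:,2]>56);print("high",t.sum(),L[t].mean(0))
for n in("top","scene"):
    im=cv2.resize(cv2.imread(f"pics/{n}0.png"),None,fx=8,fy=8,interpolation=cv2.INTER_CUBIC)
    for k in K+[case(-65,0,70),case(-128,100,34),case(-128,-100,34)]:
        p=(proj(n,k)[0]*8+4).astype(int);cv2.drawMarker(im,tuple(map(int,p)),(0,255,0),0,16,1)
    p=(proj(n,case(-100,0,60))[0]*8).astype(int);cv2.imwrite(f"pics/k_{n}.png",im[p[1]-250:p[1]+250,p[0]-390:p[0]+390])
a=cv2.imread("pics/k_top.png");b=cv2.imread("pics/k_scene.png")
cv2.imwrite("pics/k.png",np.hstack([a[:,190:590],b[:,190:590]]))
delta(case(-110,0,130))
E
```

```text
[array([460.88582647, 153.10511325,  59.5       ]), array([451.66268457,  95.84313936,  59.5       ])]
174 [-124.6   17.7   42.4] [-82.5  43.9  67.3] [-104.    29.4   56. ]
high 89 [-106.01359907   28.92083263]
173 [-124.9  -40.2   45.6] [-82.5 -16.6  66.1] [-104.8  -28.7   56. ]
high 85 [-105.17273054  -28.02821207]
t 0.1 tcp [216.4 612.3 230.5] rot [-3.14   0.     2.802] F [-0.8 -0.1 -0.7] w 85.5
shift cm [-38.68 -38.02  10.11] turn -10.32
```

View pics/k.png

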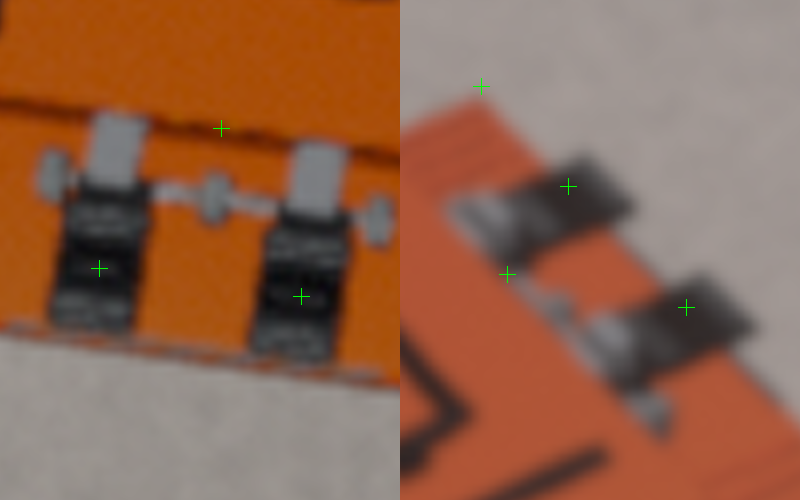

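The top-view markers fall on the middle of both pads' ribs, at (99,268) and (301,296). The scene-view markers also fall on the pads. Moving over now.

Call:
arm_command --series '[51,-2.6,-2.6,0,0,51,-5.2,-5.1,0,0,51,-7.8,-7.7,0,0,51,-10.4,-10.2,0,0,51,-13,-12.8,0,0]'

```text
clock: 0.52
eef_pos: [296.9, 447.1, 231.0]
tool_rot: [-3.141, -0.0, 2.802]
force: [0.1, -1.3, 0.3]
width: 43.5
gripper_force: 0.0
```

Call:
arm_command --series '[51,-2.6,-2.6,0,0,51,-5.2,-5.1,0,0,51,-7.8,-7.7,0,0,51,-10.4,-10.2,0,0,51,-13,-12.8,0,0]'

```text
clock: 0.93
eef_pos: [376.8, 283.2, 231.2]
tool_rot: [-3.141, -0.0, 2.802]
force: [0.8, -0.6, -0.6]
width: 43.6
gripper_force: 0.0
```

Call:
arm_command --series '[51,-2.6,-2.6,0,-3,51,-5.2,-5.1,0,-5,51,-7.8,-7.7,1,-8,51,-10.4,-10.2,2,-10.3,51,-12.7,-12.4,3,-10.3]'

```text
clock: 1.35
eef_pos: [455.5, 123.2, 201.0]
tool_rot: [-3.141, 0.0, 2.982]
force: [0.0, -0.4, -0.1]
width: 43.6
gripper_force: 0.0
```

```bash
python3 -c "
from h import *
delta(case(-109,0,90))"
```

```text
t 1.35 tcp [455.5 123.2 201. ] rot [-3.141  0.     2.982] F [ 0.  -0.4 -0.1] w 43.6
shift cm [ 0.05  0.14 11.1 ] turn 0.02
```

Call:
arm_command --series '[51,0.05,0.1,3,0,51,0.05,0.1,6,0,51,0.05,0.1,9,0,51,0.05,0.1,11,0,51,0.05,0.1,11,0]'

```text
clock: 1.77
eef_pos: [451.7, 125.7, 87.9]
tool_rot: [-3.138, -0.007, 2.981]
force: [-0.2, 0.9, -0.6]
width: 43.5
gripper_force: 0.0
```

```bash
python3 - <<'E'
from h import *
delta(case(-109,0,66))
o=[]
for n in("top","scene"):
    p,d=viewer.get_image(n);im=cv2.resize(p[:,:,::-1],None,fx=5,fy=5,interpolation=cv2.INTER_CUBIC)
    for k in [case(-108,29,59.5),case(-108,-29,59.5)]:
        q=(proj(n,k)[0]*5+2).astype(int);cv2.drawMarker(im,tuple(map(int,q)),(0,255,0),0,12,1)
    q=(proj(n,case(-100,0,60))[0]*5).astype(int);o.append(im[q[1]-250:q[1]+250,q[0]-200:q[0]+200])
cv2.imwrite("pics/h.png",np.hstack(o))
E
```

```text
t 1.7667 tcp [451.7 125.7  87.9] rot [-3.138 -0.007  2.981] F [-0.2  0.9 -0.6] w 43.5
shift cm [-0.38 -0.04  2.18] turn -0.03
```

View pics/h.png

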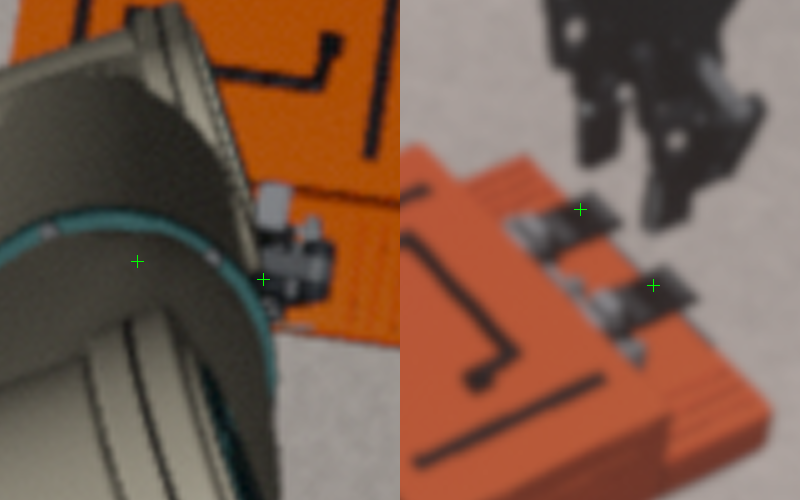

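The scene view shows the two fingertips at (597,165) and (665,228), above and slightly front of the pads. The arm hides the keys in the top view. Checking that the pose has settled and where the tips should project.

```bash
python3 - <<'E'
from h import *
delta(case(-109,0,66))
s=monitor.read_state()
q0=(proj("scene",case(-100,0,60))[0]*5).astype(int)
for dz in(0,6):
  for y in(29,-29):
    print(dz,y,proj("scene",np.r_[s["eef_pos"][:2]+y*ey,s["eef_pos"][2]+dz])[0]*5+2-q0+[600,250])
E
```

```text
t 1.8667 tcp [454.1 126.5  91. ] rot [-3.141e+00 -2.000e-03  2.982e+00] F [ 1.1 -0.2 -0.1] w 43.8
shift cm [-0.15 -0.16  2.5 ] turn -0.02
0 29 [667.21197096 236.85623365]
0 -29 [591.71030273 161.5946419 ]
6 29 [668.50892416 227.3958346 ]
6 -29 [592.71726159 152.16234849]
```

Call:
arm_command --series '[51,0,0,0.6,0,51,0,0,1.2,0,51,0,0,1.8,0,51,0,0,2.2,0,51,0,0,2.4,0]'

```text
clock: 2.28
eef_pos: [454.4, 126.7, 67.0]
tool_rot: [-3.142, -0.0, 2.982]
force: [-0.0, 0.5, 0.7]
width: 43.2
gripper_force: 0.0
```

```bash
python3 - <<'E'
from h import *
for i in range(4): viewer.get_image("scene")
delta(case(-109,0,59.5))
E
```

```text
t 2.4833 tcp [454.6 126.7  67.4] rot [3.142 0.    2.982] F [ 0.9 -0.  -0.6] w 43.7
shift cm [-0.1  -0.19  0.79] turn -0.02
```

Call:
arm_command --series '[51,-0.1,-0.2,0.2,0,51,-0.1,-0.2,0.4,0,51,-0.1,-0.2,0.6,0,51,-0.1,-0.2,0.8,0,51,-0.1,-0.2,1.0,0]'

```text
clock: 2.9
eef_pos: [455.1, 124.5, 57.1]
tool_rot: [-3.142, -0.0, 2.982]
force: [-2.5, 0.9, 6.6]
width: 43.7
gripper_force: 3.1
```

```bash
python3 - <<'E'
from h import *
for i in range(3): viewer.get_image("scene")
delta(case(-109,0,51.5))
E
```

```text
t 3.05 tcp [455.1 124.5  57.3] rot [-3.142 -0.     2.982] F [-0.3 -0.5  3. ] w 43.5
shift cm [-0.02  0.01  0.58] turn -0.02
```

Call:
arm_command --series '[51,0,0,0.2,0,51,0,0,0.4,0,51,0,0,0.6,0,51,0,0,0.8,0,51,0,0,0.8,0]'

```text
clock: 3.47
eef_pos: [451.9, 125.0, 49.4]
tool_rot: [-3.14, -0.006, 2.983]
force: [-6.6, 1.6, 11.0]
width: 43.3
gripper_force: 5.4
```

```bash
python3 - <<'E'
from h import *
for i in range(3): viewer.get_image("scene")
delta(case(-109,0,51.5))
p,d=viewer.get_image("scene");cv2.imwrite("pics/p1.png",cv2.resize(p[215:335,295:455,::-1],None,fx=4,fy=4,interpolation=2))
E
```

```text
t 3.6167 tcp [451.9 124.9  49.5] rot [-3.14  -0.005  2.983] F [-6.6  2.2 10.8] w 43.7
shift cm [-0.34  0.02 -0.2 ] turn 0.05
```

View pics/p1.png

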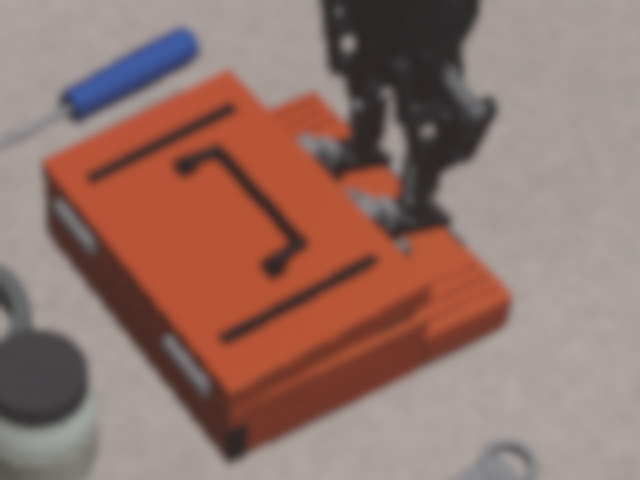

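The scene shows both fingers on the keys and the lid's front edge already lifting, with a gap visible near (330,350). I'll hold here and track the lid height by depth.

```bash
cat >> h.py <<'E'
def lid(n="scene"):
    p,d=viewer.get_image(n);b=p.astype(int)
    m=(b[...,0]>130)&(b[...,0]>b[...,1]*1.7)&(b[...,0]>b[...,2]*2)&(d>0);v,u=np.nonzero(m)
    P=world(n,d,u,v);L=np.stack([(P[:,:2]-C)@ex,(P[:,:2]-C)@ey,P[:,2]],-1)
    L=L[(abs(L[:,1])<90)&(L[:,0]>-70)&(L[:,0]<120)&(L[:,2]>60)]
    return np.percentile(L[:,2],98) if len(L)>20 else None
E
python3 - <<'E'
from h import *
for i in range(40):
    z=lid()
    s=monitor.read_state()
    if i%8==0: print(s["clock"],z,s["force"].round(1),s["eef_pos"].round(1))
    if z and z>128: break
print(i,z,s["clock"],s["force"].round(1))
E
```

```text
3.7167 86.06149696896519 [-6.6  0.9 11.3] [452.  125.   49.6]
4.1167 95.88107184209005 [-6.   1.5 10.6] [452.  125.   49.6]
4.5167 104.9976957093975 [-7.6  1.6 10.8] [452.  125.   49.6]
4.9167 113.99547436443207 [-5.9  2.8 11.2] [451.9 125.   49.6]
5.3167 122.74898177811743 [-7.1  2.1 11. ] [451.9 125.   49.6]
38 129.04905009524734 5.6167 [-6.1  2.  11.7]
```

The lid's front edge is up about 57 mm with both keys held. Releasing now and drawing clear, up and away from the lid.

Call:
arm_command --series '[51,0.2,0,-0.6,0,51,0.3,0,-1.4,0,51,0.6,0,-3,0,51,1.5,0,-6,0,51,3,0,-9,0]'

```text
clock: 6.03
eef_pos: [425.9, 128.9, 140.0]
tool_rot: [-3.141, -0.0, 2.98]
force: [1.5, 0.9, 0.6]
width: 43.7
gripper_force: 0.0
```

Call:
arm_command --series '[51,1,0,-3,0,51,2,0,-6,0,51,3,0,-9,0,51,3,0,-12,0,51,3,0,-12,0]'

```text
clock: 6.45
eef_pos: [398.3, 135.3, 264.4]
tool_rot: [3.136, 0.009, 2.982]
force: [1.6, 0.0, 0.4]
width: 43.7
gripper_force: 0.0
```

```bash
python3 - <<'E'
from h import *
for i in range(120):
    z=lid()
    if i%20==0: print(z)
s=monitor.read_state();print(s["clock"],s["force"].round(1),s["eef_pos"].round(1))
p,d=viewer.get_image("scene");cv2.imwrite("pics/e1.png",p[150:400,200:520,::-1].repeat(2,0).repeat(2,1))
E
```

```text
146.1916392759053
164.74069210217272
176.62851566732834
183.64921401728353
184.28803944837733
180.9885950437677
12.45 [0.3 0.6 0.4] [395.9 134.1 259.3]
```

View pics/e1.png

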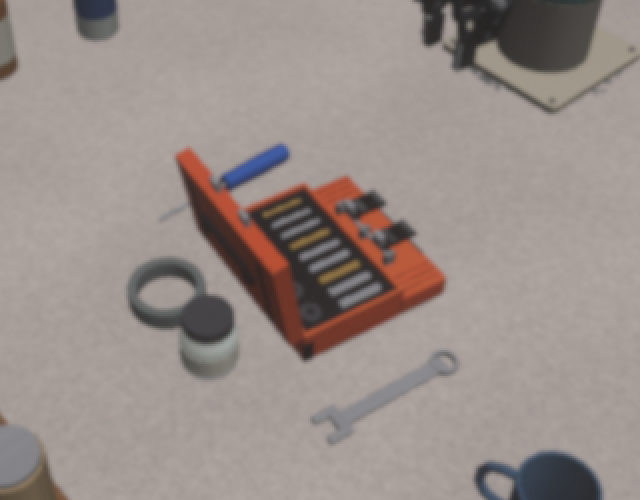

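The lid is nearly upright with its top edge at about (185,155), the keys are back up, and the bystanders look in place. I'll wait a few more seconds for the full swing.

Call:
arm_command --series '[51,0,0,0,0,51,0,0,0,0,51,0,0,0,0,51,0,0,0,0,51,0,0,0,0]'

```text
clock: 12.92
eef_pos: [395.9, 134.1, 259.3]
tool_rot: [3.142, -0.0, 2.982]
force: [-0.8, -0.1, -0.4]
width: 43.4
gripper_force: 0.0
```

Call:
arm_command --series '[51,0,0,0,0,51,0,0,0,0,51,0,0,0,0,51,0,0,0,0,51,0,0,0,0]'

```text
clock: 13.33
eef_pos: [395.9, 134.1, 259.3]
tool_rot: [3.142, -0.0, 2.982]
force: [0.4, -0.0, 0.2]
width: 43.9
gripper_force: 0.0
```

Call:
arm_command --series '[51,0,0,0,0,51,0,0,0,0,51,0,0,0,0,51,0,0,0,0,51,0,0,0,0]'

```text
clock: 13.75
eef_pos: [395.9, 134.1, 259.3]
tool_rot: [-3.142, -0.0, 2.982]
force: [0.3, 0.5, -0.7]
width: 43.7
gripper_force: 0.0
```

Call:
arm_command --series '[51,0,0,0,0,51,0,0,0,0,51,0,0,0,0,51,0,0,0,0,51,0,0,0,0]'

```text
clock: 14.17
eef_pos: [396.0, 134.1, 259.3]
tool_rot: [3.142, 0.0, 2.982]
force: [0.5, -0.3, 0.8]
width: 43.5
gripper_force: 0.0
```

Call:
arm_command --series '[51,0,0,0,0,51,0,0,0,0,51,0,0,0,0,51,0,0,0,0,51,0,0,0,0]'

```text
clock: 14.58
eef_pos: [395.9, 134.1, 259.3]
tool_rot: [-3.142, -0.0, 2.982]
force: [1.0, -0.4, -0.6]
width: 43.7
gripper_force: 0.0
```

Call:
arm_command --series '[51,0,0,0,0,51,0,0,0,0,51,0,0,0,0,51,0,0,0,0,51,0,0,0,0]'

```text
clock: 15.0
eef_pos: [395.9, 134.1, 259.3]
tool_rot: [3.142, -0.0, 2.982]
force: [0.2, 0.4, -0.5]
width: 43.1
gripper_force: 0.0
```

```bash
python3 - <<'E'
from h import *
a=[lid()];
p,d=viewer.get_image("scene");b=p.astype(int)
for i in range(8): a.append(lid())
print(np.round(a,1),monitor.read_state()["clock"])
# lid front-top edge: orange points high
m=(b[...,0]>90)&(b[...,0]>b[...,1]*1.7)&(b[...,0]>b[...,2]*2)&(d>0);v,u=np.nonzero(m);P=world("scene",d,u,v)
L=np.c_[(P[:,:2]-C)@ex,(P[:,:2]-C)@ey,P[:,2]];L=L[(abs(L[:,1])<110)&(abs(L[:,0])<140)]
for lo in range(60,190,20):
    q=L[(L[:,2]>lo)&(L[:,2]<lo+20)];print(lo,len(q),q[:,0].min().round(1) if len(q) else '',q[:,0].max().round(1) if len(q) else '')
E
```

```text
[180.5 180.8 180.9 180.9 180.5 180.5 180.9 181.  180.9] 15.5
60 47 -102.7 89.7
80 44 73.1 93.1
100 47 78.7 98.2
120 47 81.9 100.8
140 55 83.9 106.5
160 673 88.8 111.4
180 37 91.8 110.2
```

The lid is still and leans about 0.18 rad past vertical, which is roughly 1.75 rad, so it is fully open.

```bash
python3 -c "
from cell import workorder
print(workorder.finish_job())"
```

```text
the job is handed in; nothing more can be done
None
```

The case is open and the job is handed in: both keys were held down until the lid's front edge had risen about 57 mm, the lid then swung fully open (about 1.75 rad), and nothing else looked moved in the last picture; no verdict came back.

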